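# Scoop the plugs into the pot and put its lid on

## Robot

A 6-joint arm with a two-finger parallel gripper is mounted at the origin on the work surface. World frame = base frame: x ahead of the robot, y to its left, z up, the work surface at z = 0. Lengths are in m, angles in degrees, forces in N, time in s.
With the tool pointing down it reaches from about 0.325 to 0.775 m from the base axis. Payload 5.5 kg.
Tool frame: the origin (TCP) lies at the centre of the arm's flange, where the gripper is bolted on; the fingertips stand 182 mm ahead of it and the grasp point (between the pads) lies 163 mm ahead of it; z points along the fingers, y is the line along which they close (so a half turn about z gives the same grasp; the last joint's range is limited). The gripper opens to 88 mm and grips with 3 to 60 N. Pads are 20 mm wide; open, the fingers measure 115 mm over their backs; the gripper's body (75 mm by 178 mm) begins 61 mm behind the grasp point.
Start: joints at [65.048, 5.22, 70.514, -0, 104.267, -3.249], TCP at [0.222, 0.557, 0.405] pointing down, gripper open.
Joint ranges: [-164.24, 164.24], [-49.07, 125.15], [9.68, 141.18], [-86.29, 266.29], [3.28, 154.24], [-151.56, 151.56]. Speed limits (degrees/s): [147.25, 147.25, 172.46, 180, 180, 180].

## Interface

Orientations are given as [roll, pitch, yaw] about the fixed x, y, z axes, in that order (R = Rz(yaw) Ry(pitch) Rx(roll)).
In Python, from station import r gives the robot as it stands. The module is installed in compiled form; this text tells all that it offers. Calls block until the motion is done:
- r.reach(position, orientation): joint-space move of the TCP to a pose.
- r.servo_line(position, rotation=None, speed=0.15): straight line of the TCP; rotation=None keeps the orientation; speed is the mean speed in m/s.
- r.move_joints(angles): joint-space move.
- r.let_go() and r.grab(squeeze=None): open the fingers fully, or close them until they stop; squeeze is the grip in N (None keeps the last).
- r.wait(seconds).
- r.inverse_kinematics(position, orientation): joint angles nearest the present ones, or None.
- r.sense(): the state.
- r.snapshot(name): name is "scene" or "side" or "wrist"; returns a dict with "frame" (420x560x3 uint8, red, green, blue), "fx", "fy", "cx", "cy" (pixels), "R" (3x3) and "t" (3): a world point X has camera coordinates R X + t. Camera axes: x right, y down, z forward; pixel columns grow to the right and rows downward; lengths in m; the calibration is good to about 2 mm. A picture is of the moment at which its call begins. There is no depth.
A pose or a line that the arm cannot do raises r.IKError and nothing moves.
- r.hand_in(): hands the job in; it is judged then, once.
The state is a dict: "clock": time; "joints": joint angles; "joint_vel": joint speeds; "joint_torque": joint torques, N m; "tcp_pos": TCP position; "orientation": TCP orientation; "contact_force": force on the tool from outside, world axes, zero at the start; "torque": the same for the moment, N m; "opening": finger opening in m; "gripper_force": force on a finger pad.
Only numpy, scipy, OpenCV 4.12 (cv2) and the standard library are available. Lean on these libraries where they do the work, as an engineer would, in place of code of your own. Each camera call takes 0.05 s, during which the arm holds its last target. There are 200 camera calls.

## Task

Take the scoop and use it to get at least four of the five white plugs from the blue tray into the steel pot; never touch the plugs with the fingers, and spill none: any that are left stay in the tray. Then stand the scoop flat on its pan on the bench, and gently set the lid on the pot so that it sits seated and level. Leave the pot standing where it is and do not disturb the other things on the bench.

Things in the scene. Friction and masses are not known exactly. Their poses are not given: they have to be found in the camera images.
- tray: blue tray fixed to the bench, outside 290 mm (its x) by 150 mm (its y), walls 5 mm, rim 48 mm above the bench, a clear guard above the far wall up to 110 mm; inner floor 8 mm up, flat from x = -0.14 to 0.112, then sloping up at 55 degrees to 48 mm at the far wall. Origin on the bench under its centre, x away from the robot. Plug centres start at x = 0.012 to 0.098, within 22 mm of its centre line
- plug0: one of five alike loose white plastic plugs, short barrels 32 mm across and 26 mm high with bevelled ends, 15 g; starts upright in the far (+x) half of the tray; origin at the centre of one end face, z along its axis
- plug1: one of five alike loose white plastic plugs, short barrels 32 mm across and 26 mm high with bevelled ends, 15 g; starts upright in the far (+x) half of the tray; origin at the centre of one end face, z along its axis
- plug2: one of five alike loose white plastic plugs, short barrels 32 mm across and 26 mm high with bevelled ends, 15 g; starts upright in the far (+x) half of the tray; origin at the centre of one end face, z along its axis
- plug3: one of five alike loose white plastic plugs, short barrels 32 mm across and 26 mm high with bevelled ends, 15 g; starts upright in the far (+x) half of the tray; origin at the centre of one end face, z along its axis
- plug4: one of five alike loose white plastic plugs, short barrels 32 mm across and 26 mm high with bevelled ends, 15 g; starts upright in the far (+x) half of the tray; origin at the centre of one end face, z along its axis
- scoop: steel hand scoop, about 220 g, standing on its flat pan: 115 mm long (x), 94 mm wide (y), floor 2 mm thick, side walls 34 mm high, lowered to 22 mm over the front 36 mm and ending 8 mm short of the lip, back wall 46 mm high, open at the front lip (+x). A straight black handle rises rearward (-x) from the back wall's top. Origin at the centre of the pan's underside, x towards the lip, z up
- scoop_grip (a point): point on the handle's centre line at (-0.0945, 0, 0.0645) in the scoop's frame, same axes. The handle is a bar of 18 x 18 mm section, 130 mm long, that rises rearward at 30 degrees; this point is 45 mm from its root. A firm grip (120 N) keeps the scoop from turning in the fingers
- scoop_lip (a point): middle of the scoop's front lip, at its underside: (0.0575, 0, 0) in the scoop's frame
- pot: round steel pot standing loose on the bench, 0.7 kg, outside 124 mm across, wall 4 mm, 105 mm high, inner floor 6 mm up; origin at the centre of its underside, z up
- pot_rim (a point): centre of the pot's mouth, at rim height, 105 mm above its underside
- lid: loose round aluminium lid, about 250 g: flange 132 mm across and 5 mm thick, above a centring plug 106 mm across and 9 mm deep that goes into the pot's mouth (116 mm); it lies right way up on this plug. On top in the middle a black knob: 18 mm neck, then a head 28 mm across from 24 to 50 mm above the origin. Origin at the centre of its underside, z up
- lid_seat (a point): centre of the lid's flange underside, 9 mm above the lid's origin; it meets point pot_rim when the lid is seated
- parts_bin: bystander, leave alone: blue open bin, 110 x 90 mm, 55 mm high; origin at the centre of its underside
- spray: bystander, leave alone: bottle, 60 mm across, 160 mm high; origin at the centre of its underside
- tape: bystander, leave alone: roll of clear tape lying flat, 100 mm across, 45 mm high; origin at the centre of its underside
- carton: bystander, leave alone: cardboard box, 100 x 140 mm, 80 mm high; origin at the centre of its underside
- jar: bystander, leave alone: lidded jar, 70 mm across, 90 mm high; origin at the centre of its underside

How it is judged:
By the outcome, as a careful person would: the job done as asked, in the order asked, and still so for the second after the job is handed in, with the robot touching nothing.
It also fails if it takes over 72 s, if anything falls off the work surface, if the arm or the gripper's body presses on something with over 40 N, if the wrist force passes 120 N, or if a joint passes its speed limit or range.

## Working session

There is one attempt and no reset: what is moved stays moved. The work goes in short steps, each a Python script; the robot and the scene stay as the last script left them, time stands still between calls to the robot, and variables do not carry over. Pictures are saved under pics/ and viewed, at most 10 in all, crops included, and the job is handed in when it is done.

```bash
mkdir -p pics; ls
python3 - <<'E'
from station import r
import cv2,json,numpy as np
cal={}
for n in ("scene","side","wrist"):
    s=r.snapshot(n); cv2.imwrite(f"pics/{n}0.png",s["frame"][:,:,::-1]); 
    R=np.array(s["R"]);t=np.array(s["t"])
    cal[n]={k:np.array(s[k]).tolist() for k in("fx","fy","cx","cy","R","t")}
    print(n,s["fx"],s["cx"],s["cy"],"cam",(-R.T@t).round(3),"dir",R[2].round(2))
json.dump(cal,open("cal.json","w"))
print(r.sense())
E
```

```text
pics
scene 440.0669872581622 283.83399849480014 211.98106502232955 cam [1.256 0.261 0.863] dir [-0.63 -0.23 -0.74]
side 495.93360068267526 289.67311266652206 206.86314383849182 cam [ 0.169 -0.829  1.151] dir [ 0.29  0.58 -0.76]
wrist 327.44107908910695 273.2023551348177 207.64866149591197 cam [0.152 0.585 0.383] dir [ 0.26 -0.1  -0.96]
{'clock': 0.15, 'joints': array([ 6.50477205e+01,  5.25625122e+00,  7.05668095e+01, -9.50779222e-04,
        1.04265432e+02, -3.24901138e+00]), 'joint_vel': array([ 0.00765928, -0.11477501, -0.21418451, -0.06251542, -0.01892698,
        0.01920095]), 'joint_torque': array([ 1.51035380e-03, -4.47044063e+01, -4.06909060e+01,  6.99486374e-02,
        2.74013268e-02, -1.06508519e-04]), 'tcp_pos': array([0.2219136 , 0.55752038, 0.40372682]), 'orientation': array([-1.79911597e+02, -4.09504858e-03,  1.58296495e+02]), 'contact_force': array([-0.5106303,  0.3444946,  0.0171463]), 'torque': array([ 0.01650962, -0.01784249,  0.00295788]), 'gripper_force': 0.0, 'opening': 0.08771854601961397}
```

View pics/scene0.png

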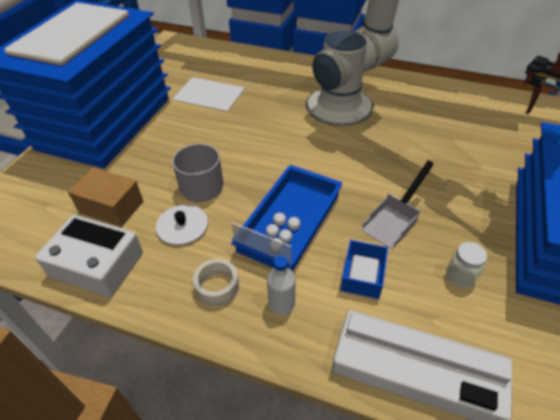

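View pics/side0.png

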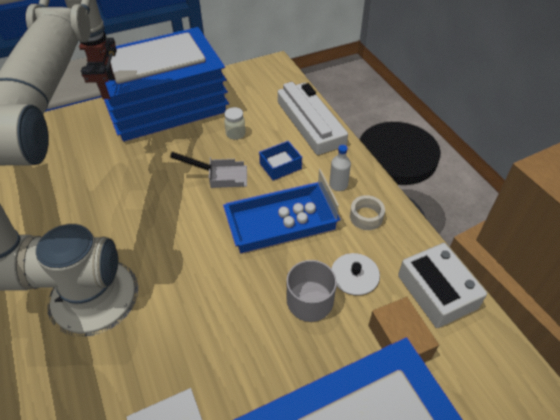

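Scene view: pot ~(199,172), lid ~(181,225), tray ~(290,215) with plugs near (283,230), scoop pan ~(391,220) with handle end (431,164). Side view: pot (311,290), lid (356,273), tray (282,217), scoop (228,173), handle end (172,156). Enlarging both for precise pixels.

Run:
```python
import cv2
a=cv2.imread("pics/scene0.png")[140:290,150:450]; b=cv2.imread("pics/side0.png")[135:325,160:400]
for n,im,k,(x0,y0) in (("a",a,2.66,(150,140)),("b",b,3.1,(160,135))):
    o=cv2.resize(im,None,fx=k,fy=k,interpolation=cv2.INTER_CUBIC)
    for u in range(0,im.shape[1],20):
        cv2.putText(o,str(x0+u),(int(u*k),9),0,.35,(0,0,255),1); cv2.line(o,(int(u*k),10),(int(u*k),o.shape[0]),(0,255,255) if 0 else (90,90,90),1)
    for v in range(0,im.shape[0],20):
        cv2.putText(o,str(y0+v),(0,int(v*k)+4),0,.35,(0,0,255),1); cv2.line(o,(24,int(v*k)),(o.shape[1],int(v*k)),(90,90,90),1)
    cv2.imwrite(f"pics/crop_{n}.png",o); print(o.shape)
```

```text
(399, 798, 3)
(589, 744, 3)
```

View pics/crop_a.png

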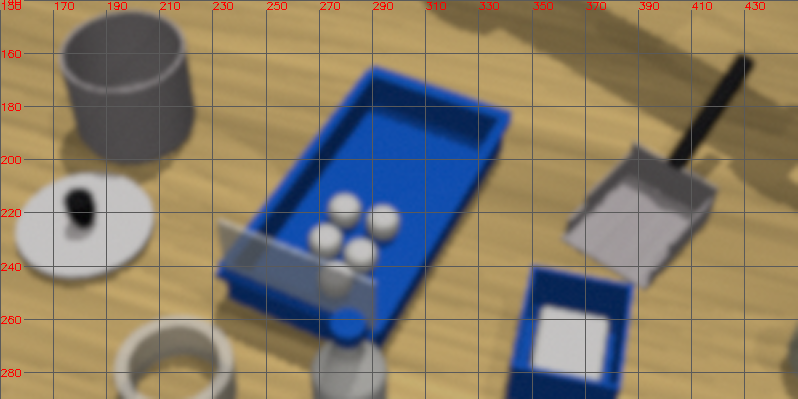

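View pics/crop_b.png

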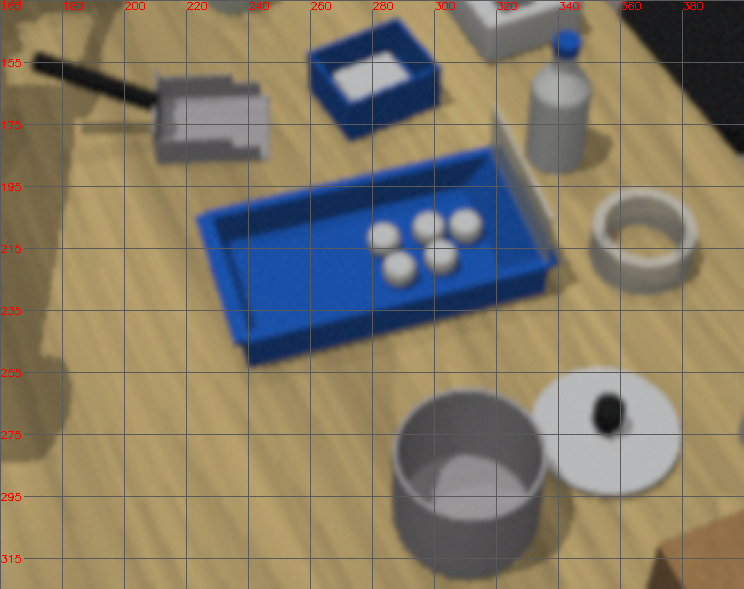

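Corner pixels read from the crops (tray rim corners, plug blobs, pot rim ellipse, lid ellipse and knob, scoop corners and handle). Fitting poses with both cameras.

```bash
cat > fit.py <<'E'
import json,numpy as np
from scipy.optimize import least_squares
cal=json.load(open("cal.json"))
def proj(c,P):
    q=np.asarray(P)@np.array(c["R"]).T+np.array(c["t"]); return np.c_[c["fx"]*q[:,0]/q[:,2]+c["cx"],c["fy"]*q[:,1]/q[:,2]+c["cy"]]
A=lambda u,v:("scene",150+u/2.66,140+v/2.66)
B=lambda u,v:("side",160+u/3.1,135+v/3.1)
def fit(name,obs,x0):
    def res(p):
        c,s=np.cos(p[2]),np.sin(p[2]) ; out=[]
        for P,(cn,u,v) in obs:
            W=[p[0]+c*P[0]-s*P[1],p[1]+s*P[0]+c*P[1],P[2]]
            out+=list(proj(cal[cn],[W])[0]-[u,v])
        return out
    yaw=any(P[0] or P[1] for P,_ in obs)
    f=res if yaw else (lambda p:res([p[0],p[1],0]))
    s=least_squares(f,x0 if yaw else x0[:2],loss="soft_l1"); 
    print(name,s.x[:2].round(4),np.degrees(s.x[2:]).round(2),"res",np.array(f(s.x)).round(1)); return s.x
if __name__=="__main__":
    h=.048
    fit("tray",[((-.145,-.075,h),A(375,67)),((-.145,.075,h),A(511,113)),((.145,-.075,h),A(218,274)),
      ((-.145,.075,h),B(198,215)),((-.145,-.075,h),B(238,345)),((.145,-.075,h),B(555,262)),((.145,.075,h),B(490,150))],[.55,.1,0])
    fit("scoop",[((.0575,-.047,.0),A(565,240)),((.0575,.047,0),A(645,288)),((-.0575,-.047,.046),A(635,147)),((-.0575,.047,.046),A(717,190)),((-.168,0,.107),A(747,62)),
      ((.0575,-.047,0),B(269,159)),((.0575,.047,0),B(269,97)),((-.168,0,.107),B(36,62)),((-.0575,-.047,.046),B(156,163)),((-.0575,.047,.046),B(156,77))],[.5,.3,0])
    fit("pot",[((0,0,.105),A(124,53)),((0,0,.105),B(470,455))],[.5,-.1])
    fit("lid",[((0,0,.0125),A(84,226)),((0,0,.0125),B(607,432)),((0,0,.04),A(80,203)),((0,0,.04),B(609,410))],[.6,-.1])
    for a,b in zip([(345,210),(326,239),(383,222),(361,252),(336,280)],[(383,238),(400,268),(429,226),(441,256),(465,224)]):
        fit("plug?",[((0,0,.021),A(*a)),((0,0,.021),B(*b))],[.6,.1])
E
python3 fit.py
```

```text
tray [0.5511 0.0142] [-8.39] res [-1.5 -0.2 -2.4 -0.1  1.1 -5.2  1.3 -0.7  0.1 -3.2 -3.4  0.   0.3 -0.4]
scoop [0.4849 0.259 ] [-21.77] res [ -2.3  -0.2  -0.6   1.1  -1.1  -2.4   0.3  -1.   -0.2  -1.8   0.6  -1.3
   0.3  -2.1  -0.6  -2.1  -1.1 -11.2   0.1  -4.5]
pot [ 0.5111 -0.2597] [] res [-1.1 -1.8 -0.2 -3. ]
lid [ 0.6589 -0.2413] [] res [-0.6 -1.6 -0.5 -2.2 -1.1 -0.1 -0.1 -0.8]
plug? [0.565  0.0069] [] res [ 5.1 -0.1  1.6  5.8]
plug? [ 0.5856 -0.0174] [] res [ 0.5 -7.5  6.  -0.4]
plug? [0.5854 0.0371] [] res [ -0.5   4.2 -11.4   0.4]
plug? [0.6177 0.0141] [] res [-5.3  0.1 -2.2 -7.5]
plug? [0.6508 0.0146] [] res [-0.4 -0.3 -0.1 -0.9]
```

```bash
cat > geo.py <<'E'
import numpy as np
from scipy.spatial.transform import Rotation as Ro
GRIP=np.array([-.0945,0,.0645]); LIP=np.array([.0575,0,0])
def tool(ref,refpt,psi,tilt,a,s=1):
    """tool pose so that scoop point refpt lies at ref; heading psi, tilt>0 = lip down (deg); a = grasp lean"""
    Rs=Ro.from_euler("xyz",[0,tilt,psi],degrees=True).as_matrix()
    return tool_R(ref,refpt,Rs,a,s)
def tool_R(ref,refpt,Rs,a,s=1):
    a=np.radians(a); z=np.array([np.sin(a),0,-np.cos(a)]); y=np.array([0,s,0.]); Rt=np.c_[np.cross(y,z),y,z]
    p=np.asarray(ref)+Rs@(GRIP-.163*z-np.asarray(refpt))
    return p, Ro.from_matrix(Rs@Rt).as_euler("xyz",degrees=True)
E
python3 - <<'E'
from station import r
import numpy as np
from geo import *
from fit import *
P=np.array([.511,-.26,.098])
for s in(1,-1):
  for a in (0,10,20):
    for psi in range(-180,180,30):
      h=np.array([np.cos(np.radians(psi)),np.sin(np.radians(psi)),0]); o=[]
      for b in (-20,0,20,40,50,60):
        q=r.inverse_kinematics(*tool(P-.02*h,LIP,psi,b,a,s)); o.append(q is not None)
      if o[3]: print(s,a,psi,o, None if q is None else np.round(q))
    for off in (-.05,.0,.05,.09):
      q=r.inverse_kinematics(*tool([.551+.99*off,.0142-.146*off,.008],LIP,-8.4,0,a,s)); print("tray",s,a,off,None if q is None else np.round(q))
def unproj(n,u,v,z):
    c=cal[n];R=np.array(c["R"]);t=np.array(c["t"]);C=-R.T@t
    d=R.T@[(u-c["cx"])/c["fx"],(v-c["cy"])/c["fy"],1]; return (C+d*(z-C[2])/d[2])[:2]
for f,L in ((A,[(345,210),(326,239),(383,222),(361,252),(336,280)]),(B,[(383,238),(400,268),(429,226),(441,256),(465,224)])):
    for p in L: print(unproj(*f(*p),.021).round(3))
E
```

```text
1 0 -180 [True, True, True, True, True, True] [-50. -32. 117.  50.  59.  28.]
1 0 -150 [True, True, True, True, True, True] [-56. -12. 101.  60.  87.   2.]
1 0 -120 [True, True, True, True, True, True] [-54.   8.  82.  58. 110. -13.]
1 0 -90 [True, True, True, True, True, True] [-47.  25.  62.  51. 131. -26.]
1 0 -60 [True, True, True, True, True, True] [-39.  37.  46.  38. 150. -45.]
1 0 -30 [False, True, True, True, True, False] None
1 0 0 [True, True, True, True, True, True] [ -21.   39.   44.  -39.  150. -136.]
1 0 120 [True, True, True, True, True, False] None
1 0 150 [True, True, True, True, True, True] [-31. -40. 122.   1.  38.  89.]
tray 1 0 -0.05 [  2. -35. 121.   0.  94. -80.]
tray 1 0 0.0 [  0. -25. 115.   0.  91. -81.]
tray 1 0 0.05 [ -1. -17. 108.   0.  88. -82.]
tray 1 0 0.09 [ -1. -10. 103.   0.  87. -83.]
1 10 -180 [False, True, True, True, True, True] [-46. -28. 109.  38.  64.  38.]
1 10 -150 [True, True, True, True, True, True] [-52. -12.  97.  49.  87.   9.]
1 10 -120 [True, True, True, True, True, True] [-51.   5.  80.  49. 109. -10.]
1 10 -90 [True, True, True, T
[... 3691 characters left out ...]
30 [True, True, True, True, True, True] [-18.  18.  62. -35. 124.  28.]
-1 20 60 [True, True, True, True, True, True] [-14.   6.  75. -40. 107.   7.]
-1 20 90 [True, True, True, True, True, True] [-14.  -8.  89. -39.  88. -16.]
-1 20 120 [False, True, True, True, True, True] [-19. -20. 100. -27.  70. -47.]
-1 20 150 [False, True, True, True, True, True] [-31. -27. 104.   0.  62. -91.]
tray -1 20 -0.05 None
tray -1 20 0.0 [  4. -47. 130.  -4.  78. 102.]
tray -1 20 0.05 [  2. -37. 124.  -4.  73. 101.]
tray -1 20 0.09 [  1. -29. 119.  -3.  70. 100.]
[ 0.569 -0.005]
[ 0.609 -0.01 ]
[0.572 0.034]
[0.613 0.026]
[0.651 0.016]
[0.57  0.029]
[ 0.569 -0.011]
[0.617 0.024]
[ 0.611 -0.015]
[0.65  0.011]
```

Run:
```python
from station import r
import cv2,json,numpy as np
for i,(p,yaw) in enumerate([((.40,.17,.47),165)]):
    r.reach(p,[180,0,yaw]); s=r.snapshot("wrist"); cv2.imwrite(f"pics/w{i}.png",cv2.resize(s["frame"][:,:,::-1],(784,588),interpolation=cv2.INTER_CUBIC))
    json.dump({k:np.array(s[k]).tolist() for k in("fx","fy","cx","cy","R","t")},open(f"w{i}.json","w"))
print(r.sense()["clock"],r.sense()["joints"].round(1))
```

```text
1.7917 [ 18.6 -18.6  85.8   0.  112.8 -56.4]
```

View pics/w0.png

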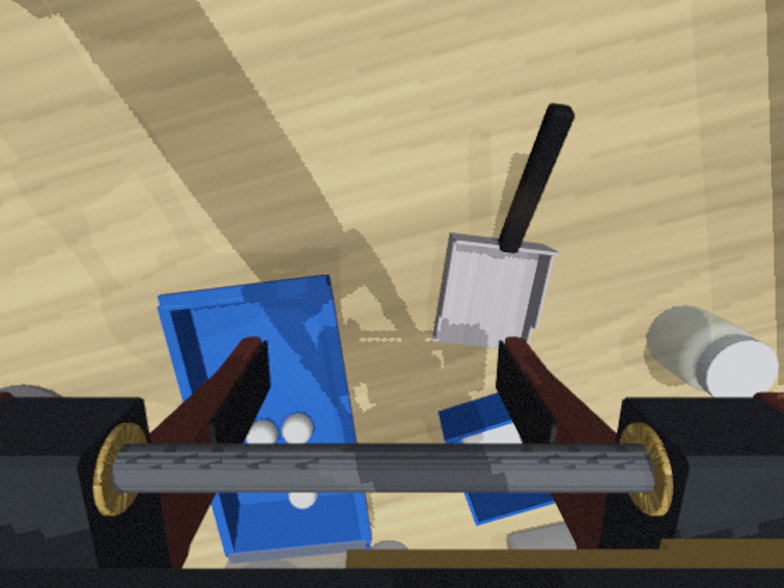

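Wrist view (784x588): scoop handle end (561,108), root (511,247), back-wall top corners (450,234)/(557,249), lip corner (434,340); tray rim corners (159,295),(329,276),(370,545),(226,556). Refining with these.

```bash
cat > fit2.py <<'E'
from fit import *
cal["w0"]=json.load(open("w0.json"))
W=lambda u,v:("w0",(u+.5)/1.4-.5,(v+.5)/1.4-.5)
h=.048
tw=[((-.145,-.075,h),W(159,295)),((-.145,.075,h),W(329,276)),((.145,.075,h),W(370,545)),((.145,-.075,h),W(226,556))]
t0=[((-.145,-.075,h),A(375,67)),((-.145,.075,h),A(511,113)),((-.145,.075,h),B(198,215)),((-.145,-.075,h),B(238,345)),((.145,-.075,h),B(555,262)),((.145,.075,h),B(490,150))]
fit("tray w",tw,[.55,.1,0]); fit("tray all",tw+t0,[.55,0,0])
sw=[((-.168,0,.107),W(561,108)),((-.0575,-.047,.046),W(450,234)),((-.0575,.047,.046),W(557,249)),((.0575,-.047,.0),W(434,340)),((-.0555,0,.042),W(511,247))]
s0=[((.0575,-.047,.0),A(565,240)),((.0575,.047,0),A(645,288)),((-.0575,-.047,.046),A(635,147)),((-.0575,.047,.046),A(717,190)),((-.168,0,.107),A(747,62)),
      ((.0575,-.047,0),B(269,159)),((.0575,.047,0),B(269,97)),((-.168,0,.107),B(36,62)),((-.0575,.047,.046),B(156,77))]
fit("scoop w",sw,[.5,.3,0]); fit("scoop all",sw+s0,[.5,.3,0])
E
python3 fit2.py
```

```text
tray w [0.5462 0.0174] [-8.85] res [ 4.   0.4 -1.4  1.9 -3.8 -5.4  1.3 -4.8]
tray all [0.5485 0.0158] [-8.79] res [ 3.4  2.4 -2.2  3.8 -4.3 -4.   1.  -3.3 -0.2 -0.6 -1.3 -0.3  0.4 -1.1
 -1.2 -3.5 -4.5  0.2 -0.4 -0.3]
scoop w [0.4807 0.2576] [-21.19] res [-0.3 -2.2  4.4  3.9  2.3  1.2 -0.9 -0.2 -3.  -0.4]
scoop all [0.4816 0.258 ] [-21.16] res [ 0.2 -1.4  4.9  4.5  2.8  1.8 -0.4  0.3 -2.5  0.2 -2.3 -1.  -0.4  0.
 -1.5 -3.3  0.  -2.2 -1.  -3.  -0.1 -0.9 -0.7 -1.8 -1.6 -1.2 -1.  -3.8]
```

```bash
sed -i 's/GRIP=np.array(\[-.0945,0,.0645\])/GRIP=np.array([-.0945,0,.0685])/' geo.py
cat > st.py <<'E'
from station import r
from geo import *
def st(m=""):
    s=r.sense(); print(m,"t%.2f"%s["clock"],"F",s["contact_force"].round(1),"p",s["tcp_pos"].round(4),"op%.4f gf%.0f"%(s["opening"],s["gripper_force"])); return s
TR=np.array([.549,.0155]); TY=-8.6; c,sn=np.cos(np.radians(TY)),np.sin(np.radians(TY))
def tw(x,y,z): return np.array([TR[0]+c*x-sn*y,TR[1]+sn*x+c*y,z])
def lip(x,y,z,tilt): return tool(tw(x,y,z),LIP,TY,tilt,0)
E
python3 - <<'E'
from st import *
S=[.4816,.258,0]; O=[0,0,0]
p,o=tool(S,O,-21.2,0,0); up=p+[0,0,.09]
r.reach(up,o); r.servo_line(p,o,.15); st("down")
r.grab(60); s=st("grab")
r.servo_line(p+[0,0,.12],o,.15); st("up")
import cv2
sn=r.snapshot("side"); cv2.imwrite("pics/s1.png",cv2.resize(sn["frame"][100:280,130:370,::-1],None,fx=2.5,fy=2.5,interpolation=cv2.INTER_CUBIC))
for x,z,t in ((-.01,.10,3),(-.01,.01,3),(.05,.008,3),(.11,.008,3),(.12,.03,-12),(.12,.06,-25),(.06,.2,-25)):
    q=r.inverse_kinematics(*lip(x,0,z,t)); print(x,z,t,None if q is None else np.round(q))
E
```

```text
down t3.33 F [ 0.8 -0.5 -0.2] p [0.394  0.2921 0.233 ] op0.0878 gf0
grab t4.41 F [-0.5  0.1 -0.7] p [0.3935 0.2922 0.2315] op0.0177 gf60
up t5.36 F [-0.8 -0.2 -1.4] p [0.3934 0.2921 0.3501] op0.0179 gf60
-0.01 0.1 3 [  0. -25. 104.   0. 104. -81.]
-0.01 0.01 3 [  0. -24. 112.   0.  95. -81.]
0.05 0.008 3 [ -1. -14. 105.   0.  92. -82.]
0.11 0.008 3 [ -2.  -4.  96.   0.  91. -83.]
0.12 0.03 -12 [ -0. -18. 111.  -2.  75. -81.]
0.12 0.06 -25 [  1. -30. 123.  -5.  63. -79.]
0.06 0.2 -25 [  3. -43. 116.  -5.  82. -78.]
```

View pics/s1.png

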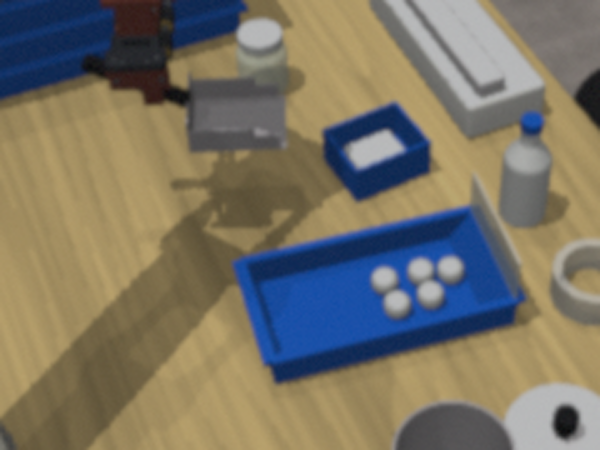

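The scoop is held level at roughly crop (237,112), clear of everything; plugs undisturbed. Now to the tray, down to floor contact.

Run:
```python
from st import *
r.reach(*lip(-.012,0,.12,3)); f0=st("above")["contact_force"]
r.servo_line(*lip(-.012,0,.022,3),.15)
z=.022
for i in range(14):
    z-=.0015; r.servo_line(*lip(-.012,0,z,3),.03); f=r.sense()["contact_force"]-f0
    if f[2]>3: break
st("z=%.4f"%z)
print(f.round(1))
import cv2
sn=r.snapshot("scene"); cv2.imwrite("pics/s2.png",cv2.resize(sn["frame"][110:290,210:390,::-1],None,fx=3.3,fy=3.3,interpolation=cv2.INTER_CUBIC))
```

```text
above t6.40 F [-0.6 -0.  -2.5] p [0.3991 0.0386 0.3588] op0.0174 gf60
z=0.0055 t9.95 F [-0.9  0.6  2.5] p [0.3992 0.0381 0.2452] op0.0175 gf60
[-0.3  0.6  5. ]
```

View pics/s2.png

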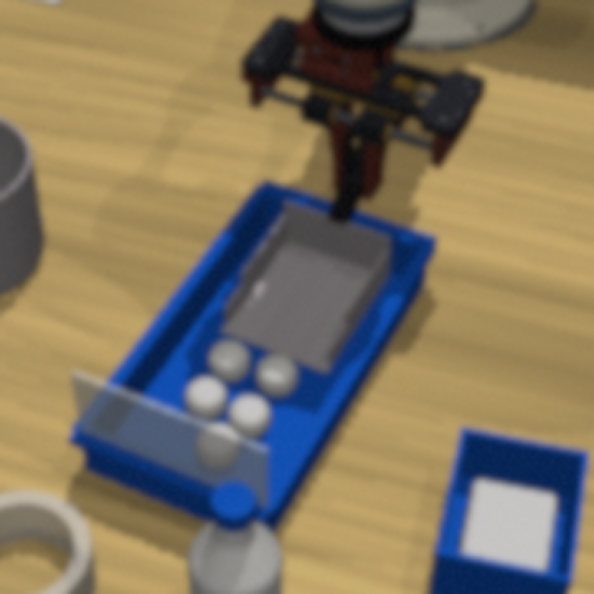

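The scoop lies in the tray, lip mid (277,350) behind the first plugs (229,358),(277,375), about 3 mm to +y. Push forward with floor contact kept by force.

Run:
```python
from st import *
z=.0055; x=-.012; f0z=-2.5
while x<.1145:
    x+=.008 if x<.085 else .004
    r.servo_line(*lip(x,-.003*min(1,(x+.012)/.04),z,3),.09)
    f=r.sense()["contact_force"]; fz=f[2]-f0z; fx=c*f[0]+sn*f[1]
    print("%.3f %.4f fx%.1f fz%.1f"%(x,z,fx,fz))
    if fx<-18: break
    z+= -.0006 if fz<2.5 else (.0006 if fz>9 else 0)
st()
import cv2
a=r.snapshot("scene")["frame"][140:290,210:360,::-1]; b=r.snapshot("side")["frame"][150:270,210:360,::-1]
cv2.imwrite("pics/s3.png",np.hstack([cv2.resize(a,(400,400),interpolation=2),cv2.resize(b,(400,400),interpolation=2)]))
```

```text
-0.004 0.0055 fx0.9 fz4.0
0.004 0.0055 fx0.8 fz3.9
0.012 0.0055 fx0.5 fz3.7
0.020 0.0055 fx0.2 fz3.4
0.028 0.0055 fx0.9 fz4.1
0.036 0.0055 fx0.9 fz3.2
0.044 0.0055 fx0.6 fz3.1
0.052 0.0055 fx0.9 fz3.3
0.060 0.0055 fx1.5 fz3.2
0.068 0.0055 fx0.6 fz3.6
0.076 0.0055 fx1.5 fz3.0
0.084 0.0055 fx0.5 fz3.0
0.092 0.0055 fx1.6 fz3.0
0.096 0.0055 fx0.6 fz3.2
0.100 0.0055 fx0.2 fz3.6
0.104 0.0055 fx1.1 fz3.1
0.108 0.0055 fx0.0 fz2.6
0.112 0.0055 fx-1.1 fz3.2
0.116 0.0055 fx-4.1 fz5.5
 t14.75 F [-4.1  0.2  3. ] p [0.5251 0.016  0.2446] op0.0174 gf60
```

View pics/s3.png

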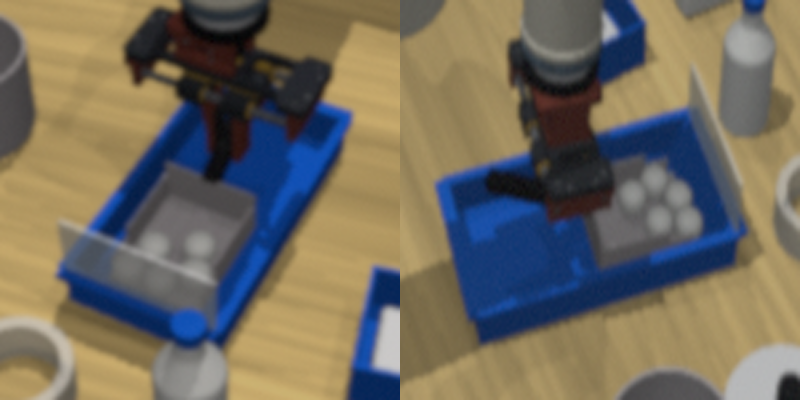

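All five plugs sit in the pan, the front ones at the lip against the slope. Curl back along the slope and lift.

Run:
```python
from st import *
for x,z,t in ((.1175,.0085,-4),(.121,.0135,-11),(.1245,.0185,-18),(.126,.022,-25),(.122,.03,-30)):
    r.servo_line(*lip(x,-.003,z,t),.06); s=st("%.4f %.3f %d"%(x,z,t))
r.servo_line(*lip(.10,-.003,.09,-30),.12)
p,o=lip(.06,-.003,.19,-30); r.servo_line(p,o,.12); st("up")
import cv2
a=r.snapshot("scene")["frame"][60:290,190:390,::-1]; b=r.snapshot("side")["frame"][50:270,180:380,::-1]
cv2.imwrite("pics/s4.png",np.hstack([cv2.resize(a,(400,460),interpolation=2),cv2.resize(b,(400,460),interpolation=2)]))
```

```text
0.1175 0.009 -4 t15.52 F [-5.6  0.7 21.7] p [0.4999 0.0202 0.2343] op0.0182 gf60
0.1210 0.013 -11 t16.13 F [-4.7  0.7 11. ] p [0.4778 0.0236 0.2147] op0.0178 gf60
0.1245 0.018 -18 t16.75 F [-2.8  0.3  7.4] p [0.4585 0.0264 0.1933] op0.0181 gf60
0.1260 0.022 -25 t17.40 F [-9.4  1.1 29.2] p [0.4434 0.029  0.1758] op0.0176 gf64
0.1220 0.030 -30 t17.89 F [-19.5  -1.9  46. ] p [0.4295 0.0311 0.1674] op0.0179 gf82
up t19.62 F [-0.1  0.1 -2.1] p [0.3633 0.0405 0.3132] op0.0178 gf60
```

View pics/s4.png

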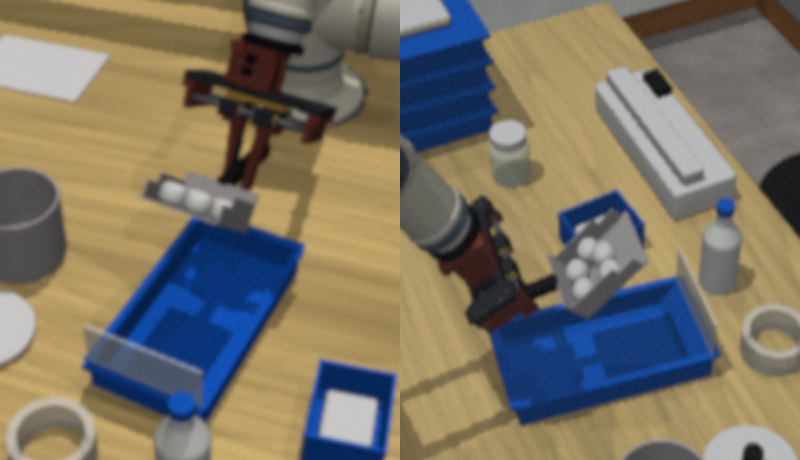

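Five plugs in the pan, tray empty. The pan's rear pressed the floor while curling, so I check whether it turned in the fingers by projecting the expected outline onto this picture's coordinates.

Run:
```python
from st import *
from fit import proj,cal
p=np.array([0.3633,0.0405,0.3132]); 
s=r.sense(); Rt=Ro.from_euler("xyz",s["orientation"],degrees=True).as_matrix(); p=s["tcp_pos"]
g=p+Rt@[0,0,.163]; print("tool orient",s["orientation"].round(1), "grasp",g.round(3))
pts={"lip-y":(.0575,-.047,0),"lip+y":(.0575,.047,0),"back-y":(-.0575,-.047,.046),"back+y":(-.0575,.047,.046),"bot-y":(-.0575,-.047,0),"hend":(-.168,0,.107)}
for t in (-20,-30,-40):
    Rs=Ro.from_euler("xyz",[0,t,TY],degrees=True).as_matrix()
    W=np.array([g+Rs@(np.array(v)-GRIP) for v in pts.values()])
    a=proj(cal["scene"],W); b=proj(cal["side"],W)
    print(t,{k:(tuple(((a[i]-[190,60])*[2,2]).astype(int)),tuple(((b[i]-[180,50])*[2,2.09]+[400,0]).astype(int))) for i,k in enumerate(pts)})
import cv2
im=cv2.imread("pics/s4.png"); cv2.imwrite("pics/tmp.png",im)
print((s["torque"]).round(2))
```

```text
tool orient [-180.    29.9  171.4] grasp [0.444 0.028 0.172]
-20 {'lip-y': ((np.int64(136), np.int64(249)), (np.int64(650), np.int64(300))), 'lip+y': ((np.int64(209), np.int64(277)), (np.int64(629), np.int64(250))), 'back-y': ((np.int64(187), np.int64(184)), (np.int64(561), np.int64(318))), 'back+y': ((np.int64(257), np.int64(208)), (np.int64(543), np.int64(267))), 'bot-y': ((np.int64(182), np.int64(218)), (np.int64(573), np.int64(338))), 'hend': ((np.int64(266), np.int64(126)), (np.int64(459), np.int64(302)))}
-30 {'lip-y': ((np.int64(135), np.int64(230)), (np.int64(650), np.int64(284))), 'lip+y': ((np.int64(210), np.int64(258)), (np.int64(629), np.int64(234))), 'back-y': ((np.int64(187), np.int64(179)), (np.int64(561), np.int64(314))), 'back+y': ((np.int64(257), np.int64(203)), (np.int64(544), np.int64(263))), 'bot-y': ((np.int64(179), np.int64(215)), (np.int64(579), np.int64(331))), 'hend': ((np.int64(266), np.int64(135)), (np.int64(460), np.int64(310)))}
-40 {'lip-y': ((np.int64(136), np.int64(208)), (np.int64(647), np.int64(270))), 'lip+y': ((np.int64(212), np.int64(236)), (np.int64(626), np.int64(220))), 'back-y': ((np.int64(187), np.int64(174)), (np.int64(561), np.int64(310))), 'back+y': ((np.int64(258), np.int64(198)), (np.int64(543), np.int64(259))), 'bot-y': ((np.int64(176), np.int64(211)), (np.int64(583), np.int64(324))), 'hend': ((np.int64(265), np.int64(145)), (np.int64(462), np.int64(317)))}
[ 0.05  0.79 -0.  ]
```

```bash
cat > ang.py <<'E'
from st import *
from fit import proj,cal
import cv2
from scipy.optimize import minimize
F=.0215; 
polys=[[(-.0575,-.047,0),(.0575,-.047,0),(.0575,.047,0),(-.0575,.047,0)],[(-.0575,-.047,0),(-.0575,.047,0),(-.0575,.047,.046),(-.0575,-.047,.046)]]
for y in(-.047,.047): polys.append([(-.0575,y,0),(.0495,y,0),(.0495,y,.022),(F,y,.022),(F,y,.034),(-.0575,y,.034)])
def measure(heading,save=None):
    s=r.sense(); Rt=Ro.from_euler("xyz",s["orientation"],degrees=True).as_matrix(); g=s["tcp_pos"]+Rt@[0,0,.163]
    # nominal scoop rotation from the tool: Rs = Rt * Rg^T
    Rg=np.c_[[-1,0,0],[0,1,0],[0,0,-1]].astype(float); Rs0=Rt@Rg.T
    masks={}
    for n in("scene","side"):
        f=r.snapshot(n)["frame"]; hsv=cv2.cvtColor(f,cv2.COLOR_RGB2HSV)
        masks[n]=((hsv[...,1]<62)&(hsv[...,2]>60)).astype(np.uint8)
        if save: cv2.imwrite(f"pics/{save}_{n}.png",f[:,:,::-1]); cv2.imwrite(f"pics/{save}_{n}m.png",masks[n]*255)
    def ren(n,p):
        Rs=Rs0@Ro.from_euler("y",p[0],degrees=True).as_matrix(); m=np.zeros((420,560),np.uint8)
        for P in polys:
            W=np.array([g+Rs@(np.array(v)-GRIP+[p[1]*-.866,0,p[1]*.5]) for v in P]); uv=proj(cal[n],W)+[p[2],p[3]] if n=="scene" else proj(cal[n],W)+[p[4],p[5]]
            cv2.fillPoly(m,[np.round(uv*8).astype(np.int32)],1,shift=3)
        return m
    def cost(p):
        t=0
        for n in masks:
            m=ren(n,p); roi=cv2.dilate(m,np.ones((13,13)))
            t+=1-(m&masks[n]).sum()/((m|masks[n])&roi).sum()
        return t+.003*(p[2]**2+p[3]**2+p[4]**2+p[5]**2)+(p[1]/.01)**2*.02
    best=min(((cost([d,0,0,0,0,0]),d) for d in range(-40,41,4)))
    b=minimize(cost,[best[1],0,0,0,0,0],method="Nelder-Mead",options=dict(initial_simplex=np.array([[best[1],0,0,0,0,0]]+[[best[1]+(6 if i==0 else 0)]+[(.004 if i==1 else 2.) if j==i else 0 for j in range(1,6)] for i in range(6)]),maxiter=500))
    print("scan",best,"fit cost %.3f"%b.fun,b.x.round(3)); return b.x
if __name__=="__main__": measure(TY,"m0")
E
python3 ang.py
```

```text
scan (np.float64(0.27237663195110007), -16) fit cost 0.197 [-16.756  -0.     -0.251   0.323   1.484  -1.128]
```

Slip measured: scoop turned 16.8° lip-up in the fingers; I account for it in the geometry and search the pour poses.

Run:
```python
from st import *
P=np.array([.511,-.26,.105]); D=-16.75
for psi in range(-180,20,15):
  h=np.array([np.cos(np.radians(psi)),np.sin(np.radians(psi)),0]); o=[]
  for b,z,d in ((-35,.12,.10),(-35,.08,.028),(-20,.05,.028),(0,.02,.026),(20,.008,.026),(40,.0,.022),(55,-.002,.022),(65,-.002,.022)):
    q=r.inverse_kinematics(*tool(P-d*h+[0,0,z],LIP,psi,b,D)); o.append(None if q is None else np.round(q).astype(int).tolist())
  print(psi,[x is not None for x in o],o[0],o[3],o[-1])
```

```text
-180 [False, True, True, True, True, True, True, True] None [-27, 12, 69, 7, 84, 64] [-57, -36, 130, 83, 57, 0]
-165 [False, True, True, True, True, True, True, True] None [-25, 11, 71, 11, 86, 50] [-62, -21, 121, 84, 76, -8]
-150 [True, True, True, True, True, True, True, True] [-8, 47, 23, -13, 124, 46] [-24, 8, 73, 13, 88, 37] [-63, -7, 109, 81, 91, -12]
-135 [True, True, True, True, True, True, True, True] [-3, 33, 43, -15, 116, 37] [-23, 6, 76, 15, 91, 24] [-61, 5, 97, 78, 104, -15]
-120 [True, True, True, True, True, True, True, True] [2, 20, 60, -16, 109, 28] [-22, 2, 80, 17, 95, 10] [-59, 16, 85, 75, 116, -16]
-105 [True, True, True, True, True, True, True, True] [6, 7, 75, -18, 104, 17] [-22, -1, 83, 17, 100, -5] [-55, 26, 72, 73, 127, -17]
-90 [True, True, True, True, True, True, True, True] [8, -7, 89, -18, 100, 5] [-23, -4, 86, 16, 104, -20] [-50, 35, 60, 72, 138, -17]
-75 [True, True, True, True, True, True, True, True] [8, -22, 102, -18, 98, -10] [-24, -7, 89, 14, 108, -36] [-46, 43, 49, 71, 149, -18]
-60 [True, True, True, True, True, True, False, False] [4, -39, 113, -17, 97, -29] [-26, -10, 91, 10, 112, -53] None
-45 [False, True, True, True, True, True, False, False] None [-28, -11, 93, 5, 115, -71] None
-30 [False, False, True, True, True, True, False, False] None [-30, -12, 93, 0, 115, -90] None
-15 [False, True, True, True, True, True, False, False] None [-33, -12, 93, -6, 114, -110] None
0 [False, True, True, True, True, True, False, False] None [-35, -10, 92, -10, 112, -128] None
15 [False, False, False, True, True, True, False, False] None [-37, -8, 90, -14, 108, -145] None
```

```bash
cat >> st.py <<'E'
D=-16.75; POT=np.array([.511,-.26,.105])
def go(po,T):
    p,o=po; d=np.linalg.norm(np.asarray(p)-r.sense()["tcp_pos"]); r.servo_line(p,o,max(d/T,.004))
def pour(d,dz,psi,b):
    h=np.array([np.cos(np.radians(psi)),np.sin(np.radians(psi)),0]); return tool(POT-d*h+[0,0,dz],LIP,psi,b,D)
E
python3 - <<'E'
from st import *
s=r.sense(); Rt=Ro.from_euler("xyz",s["orientation"],degrees=True).as_matrix(); g0=s["tcp_pos"]+Rt@[0,0,.163]
pf,of=pour(.10,.13,-95,-33); Rf=Ro.from_euler("xyz",of,degrees=True).as_matrix(); g1=pf+Rf@[0,0,.163]
print(g0.round(3),g1.round(3))
for k,(psi,b) in zip((.25,.5,.75,1),((-30,-40),(-52,-35),(-74,-33),(-95,-33))):
    go(tool(g0+k*(g1-g0)+[0,0,.03*(k<1)],GRIP,psi,b,D),.9)
st("at pot")
from ang import measure
measure(0,"m1")
import cv2
im=cv2.imread("pics/m1_side.png"); print(im.shape)
E
```

```text
[0.444 0.028 0.172] [0.534 0.004 0.21 ]
at pot t24.00 F [ 0.8 -0.1 -3. ] p [0.5379 0.0492 0.3664] op0.0178 gf60
scan (np.float64(0.27097734044377786), -16) fit cost 0.198 [-1.7395e+01 -4.0000e-03  6.0000e-02 -1.8500e-01  8.8700e-01  6.7200e-01]
(420, 560, 3)
```

Slip confirmed (−17°), weight about 3 N as expected with five plugs. Pour.

Run:
```python
from st import *
psi=-95
go(pour(.034,.06,psi,-30),1.0)
for d,dz,b,T in ((.034,.03,-8,.8),(.034,.014,10,.7),(.034,.006,25,.7),(.032,.002,40,.9),(.032,0,52,.8),(.032,.0,62,.8)):
    go(pour(d,dz,psi,b),T); st("%d"%b)
r.wait(.4); s=st("end")
import cv2
a=r.snapshot("scene")["frame"][:,:,::-1]; b=r.snapshot("side")["frame"][:,:,::-1]
cv2.imwrite("pics/p_scene.png",a); cv2.imwrite("pics/p_side.png",b)
def whites(f,x0,x1,y0,y1):
    h=cv2.cvtColor(f[y0:y1,x0:x1],cv2.COLOR_BGR2HSV); return int(((h[...,1]<30)&(h[...,2]>150)).sum())
print("pot region side whites",whites(b,285,340,258,325),"scene",whites(a,170,230,130,210))
```

```text
-8 t26.20 F [-1.  -1.1 -3.2] p [ 0.5258 -0.091   0.3426] op0.0176 gf60
10 t27.05 F [ 0.1 -0.1 -3.5] p [ 0.5197 -0.1615  0.3582] op0.0172 gf60
25 t27.89 F [-0.6 -1.4 -1.7] p [ 0.5141 -0.2254  0.3592] op0.0176 gf60
40 t28.93 F [-1.3 -1.5 -3.4] p [ 0.5082 -0.2916  0.3466] op0.0175 gf60
52 t29.88 F [-1.4 -1.4 -3. ] p [ 0.5041 -0.3399  0.326 ] op0.0180 gf60
62 t30.83 F [-1.5 -1.8 -2.6] p [ 0.5009 -0.3764  0.303 ] op0.0178 gf60
end t31.23 F [-2.  -2.4 -2.7] p [ 0.5008 -0.3764  0.3032] op0.0178 gf60
pot region side whites 1231 scene 216
```

Run:
```python
from st import *
psi=-95
go(pour(.034,.05,psi,62),.6); go(pour(.045,.09,psi,30),1.0); go(pour(.09,.12,psi,0),1.0)
r.wait(.3); st("level")
import cv2
a=r.snapshot("scene")["frame"][:,:,::-1]; b=r.snapshot("side")["frame"][:,:,::-1]
m=np.vstack([np.hstack([cv2.resize(a[120:270,150:350],(400,300),interpolation=2),cv2.resize(b[190:330,230:417],(400,300),interpolation=2)]),
 np.hstack([cv2.resize(a,(400,300),interpolation=cv2.INTER_AREA),cv2.resize(b,(400,300),interpolation=cv2.INTER_AREA)])])
cv2.imwrite("pics/s5.png",m)
from ang import measure
x=measure(0)
for z in (.15,.02,0): print(r.inverse_kinematics(*tool([.4816,.258,z],[0,0,0],-21,0,D)))
```

```text
level t34.68 F [-0.3  0.2 -2.1] p [ 0.528  -0.0664  0.4494] op0.0176 gf60
scan (np.float64(0.44426355988201893), -16) fit cost 0.360 [-1.7059e+01 -3.0000e-03  2.4300e-01  2.2400e-01  6.5900e-01  9.6700e-01]
[ 24.55791947  -3.24012923  82.82883654  12.80434126 111.80906976
 -40.85764936]
[ 24.55791947  -1.10033891  93.98699942  12.0181677   98.81889878
 -43.81464065]
[ 24.55791947  -0.34403889  95.31869112  11.95876866  96.77643734
 -44.25237206]
```

View pics/s5.png

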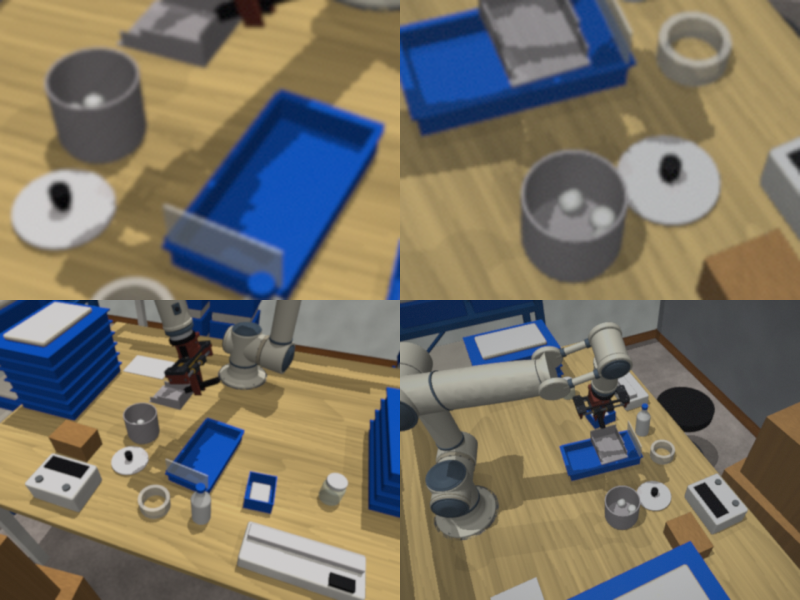

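The scoop is empty, the tray empty, the plugs are in the pot (two or three visible at side-crop (572,200),(602,217)), nothing spilled. Now set the scoop down on its pan at its old spot.

Run:
```python
from st import *
D=-17.0; O=[0,0,0]
f=lambda z:tool([.4816,.258,z],O,-21,0,D)
r.servo_line(*tool([.50,.1,.16],O,-60,0,D),.25)
r.servo_line(*f(.12),.25); f0=st("above")["contact_force"]
r.servo_line(*f(.012),.15)
z=.012
for i in range(12):
    z-=.0015; r.servo_line(*f(z),.03); F=r.sense()["contact_force"]-f0
    if F[2]>2.5: break
print("z",z,F.round(1))
r.let_go(); r.wait(.2); st("open")
p,o=f(z); Rt=Ro.from_euler("xyz",o,degrees=True).as_matrix(); r.servo_line(p-Rt[:,2]*.12,o,.2); st("clear")
for z in(.47,.44): print(r.inverse_kinematics([.58,-.25,z],[180,0,-173]))
```

```text
above t36.76 F [ 0.1  0.  -1.5] p [0.4384 0.274  0.3448] op0.0180 gf60
z 0.0015000000000000022 [-1.2  0.6  3.6]
open t40.73 F [ 0.5 -0.6 -0.8] p [0.4379 0.2748 0.2259] op0.0878 gf0
clear t41.48 F [ 0.   0.8 -0.6] p [0.4705 0.2622 0.3395] op0.0880 gf0
[ -26.40359182   11.71878327   56.70102355    0.          111.58019317
 -123.40359182]
[ -26.40359182   10.84633845   60.76833397    0.          108.38532758
 -123.40359182]
```

```bash
cat > circ.py <<'E'
import numpy as np,cv2
def rect(img,c,ctr,z,half=.11,s=2000):
    n=int(2*half*s); q=np.array([[0,0],[n,0],[n,n],[0,n]],np.float32)
    W=np.array([[ctr[0]-half+u/s,ctr[1]-half+v/s,z] for u,v in q]); X=W@np.array(c["R"]).T+np.array(c["t"])
    uv=np.c_[c["fx"]*X[:,0]/X[:,2]+c["cx"],c["fy"]*X[:,1]/X[:,2]+c["cy"]].astype(np.float32)
    return cv2.warpPerspective(img,cv2.getPerspectiveTransform(uv,q),(n,n),flags=cv2.INTER_CUBIC)
def find(img,c,ctr,z,R,half=.11,s=2000):
    """centre whose circles of radius R have the strongest mean radial gradient, near ctr"""
    w=cv2.GaussianBlur(cv2.cvtColor(rect(img,c,ctr,z,half,s),cv2.COLOR_BGR2GRAY).astype(np.float32),(0,0),2)
    gx=cv2.Sobel(w,5,1,0);gy=cv2.Sobel(w,5,0,1); th=np.linspace(0,2*np.pi,180,endpoint=False); best=(0,)
    for dx in np.arange(-.016,.0161,.0005):
        for dy in np.arange(-.016,.0161,.0005):
            for rr in (R-.001,R,R+.001):
                u=((half+dx+rr*np.cos(th))*s).astype(int);v=((half+dy+rr*np.sin(th))*s).astype(int)
                g=np.minimum(np.abs(gx[v,u]*np.cos(th)+gy[v,u]*np.sin(th)),60).mean()
                if g>best[0]: best=(g,ctr[0]+dx,ctr[1]+dy,rr)
    return np.round(best,4)
E
python3 - <<'E'
from st import *
from circ import *
import json
cal=json.load(open("cal.json"))
r.reach([.58,-.25,.46],[180,0,-173]); r.wait(.3); st()
s=r.snapshot("wrist"); cv2.imwrite("pics/w1.png",s["frame"][:,:,::-1])
c=[(n,cv2.imread(f"pics/{n}0.png"),cal[n]) for n in("scene","side")]+[("wrist",s["frame"][:,:,::-1].copy(),s)]
for n,im,k in c: print(n,"pot",find(im,k,(.511,-.26),.105,.060),"lid",find(im,k,(.659,-.241),.014,.066),"knob",find(im,k,(.659,-.241),.05,.014))
for n in("scene","side"):
    im=r.snapshot(n)["frame"][:,:,::-1].copy(); cv2.imwrite(f"pics/l_{n}.png",im)
    print("now",n,"pot",find(im,cal[n],(.511,-.26),.105,.060),"lid",find(im,cal[n],(.659,-.241),.014,.066))
E
```

```text
t43.81 F [0.3 0.5 0.5] p [ 0.5802 -0.2496  0.46  ] op0.0875 gf0
scene pot [25.8813  0.5155 -0.256   0.059 ] lid [31.9054  0.66   -0.239   0.065 ] knob [ 4.91846e+01  6.64500e-01 -2.35000e-01  1.50000e-02]
side pot [37.3127  0.508  -0.266   0.059 ] lid [28.6985  0.657  -0.243   0.065 ] knob [ 4.947e+01  6.525e-01 -2.475e-01  1.500e-02]
wrist pot [56.6138  0.509  -0.262   0.059 ] lid [49.9696  0.657  -0.242   0.065 ] knob [ 5.98783e+01  6.53000e-01 -2.42500e-01  1.50000e-02]
now scene pot [23.989   0.5145 -0.257   0.059 ] lid [21.1154  0.6595 -0.239   0.065 ]
now side pot [29.1603  0.508  -0.266   0.059 ] lid [26.9706  0.6565 -0.243   0.065 ]
```

Run:
```python
from st import *
o=[180,0,-173]; L=[.657,-.242]; P=[.5095,-.2615]
r.reach([*L,.29],o); r.servo_line([*L,.203],o,.12); st("at knob")
r.grab(40); st("grab")
r.servo_line([*L,.345],o,.15); f0=st("lift")["contact_force"]
r.servo_line([*P,.345],o,.15); r.servo_line([*P,.316],o,.08); r.wait(.15); f0=st("over")["contact_force"]
z=.316
while z>.290:
    z-=.0015; r.servo_line([*P,z],o,.03); F=r.sense()["contact_force"]-f0
    if F[2]>2 or np.hypot(*F[:2])>6: break
st("z %.4f"%z); print(F.round(1))
```

```text
at knob t45.61 F [-0.2  0.4  1.3] p [ 0.6573 -0.2422  0.2044] op0.0879 gf0
grab t46.57 F [ 0.1  0.7 -0.1] p [ 0.657 -0.242  0.203] op0.0273 gf40
lift t47.67 F [-0.3  0.6 -3.1] p [ 0.6569 -0.242   0.3432] op0.0277 gf40
over t49.47 F [-0.3  0.5 -3.3] p [ 0.5096 -0.2616  0.3166] op0.0271 gf40
z 0.2980 t52.47 F [-1.1  0.6  1.6] p [ 0.5095 -0.2615  0.2989] op0.0275 gf40
[-0.8  0.1  4.8]
```

Seated at the expected height (contact at 0.298). Release, back off, and check numerically.

Run:
```python
from st import *
from circ import *
import json
cal=json.load(open("cal.json"))
o=[180,0,-173]; P=[.5095,-.2615]
r.let_go(); r.wait(.2); r.servo_line([*P,.40],o,.15)
r.reach([.58,-.25,.46],o); r.wait(.3); st("clear")
s=r.snapshot("wrist"); im=s["frame"][:,:,::-1].copy()
print("wrist lid top z.110",find(im,s,(.511,-.26),.110,.066),"if 9mm high",find(im,s,(.511,-.26),.119,.066))
for n in("scene","side"):
    im=r.snapshot(n)["frame"][:,:,::-1].copy(); cv2.imwrite(f"pics/e_{n}.png",im)
    print(n,find(im,cal[n],(.511,-.26),.110,.066))
# scoop at rest: grey mask vs flat scoop model with small pitch
from ang import polys
from fit import proj
from scipy.optimize import minimize
M={}
for n in("scene","side"):
    h=cv2.cvtColor(cv2.imread(f"pics/e_{n}.png"),cv2.COLOR_BGR2HSV); M[n]=((h[...,1]<62)&(h[...,2]>60)).astype(np.uint8)
def cost(p):
    t=0
    Rs=Ro.from_euler("xyz",[0,p[3],p[2]],degrees=True).as_matrix()
    for i,n in enumerate(M):
        m=np.zeros((420,560),np.uint8)
        for Q in polys: cv2.fillPoly(m,[np.round((proj(cal[n],np.array(Q)@Rs.T+[p[0],p[1],0])+p[4+2*i:6+2*i])*8).astype(np.int32)],1,shift=3)
        roi=cv2.dilate(m,np.ones((9,9))); t+=1-(m&M[n]).sum()/((m|M[n])&roi).sum()
    return t+.003*(np.square(p[4:]).sum())
x0=np.array([.4816,.258,-21,0,0,0,0,0]); S=np.vstack([x0]+[x0+d for d in np.diag([.005,.005,4,5,2,2,2,2])])
b=minimize(cost,x0,method="Nelder-Mead",options=dict(initial_simplex=S,maxiter=600)); print("scoop",b.fun.round(3),b.x.round(3))
```

```text
clear t55.29 F [-0.1 -0.   1.1] p [ 0.5794 -0.2503  0.4592] op0.0878 gf0
wrist lid top z.110 [50.918  0.51  -0.262  0.065] if 9mm high [27.8188  0.509  -0.264   0.065 ]
scene [24.0045  0.5125 -0.2585  0.066 ]
side [45.1089  0.509  -0.2635  0.066 ]
scoop 0.195 [  0.486   0.258 -21.042   0.049  -0.394   0.427   0.281   0.306]
```

The lid is centred on the pot at the seated height, and the scoop lies flat (pitch 0.05°). Handing in.

```bash
python3 -c "
from station import r
print(r.hand_in())"
```

```text
the job is handed in; nothing more can be done
None
```

I handed the job in at about 55 s of the 72 s limit: all five plugs were scooped out of the tray and poured into the pot with none spilled, the scoop stands flat on its pan, and the lid is seated level on the pot, which has not been moved. The pot's count rests on the empty tray and pan, as only two or three plugs were visible inside.

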